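Stack the slip-clutch plates on the splined hub

ROBOT

A 6-joint arm with a two-finger parallel gripper is mounted at the origin on the work surface. World frame = base frame: x ahead of the robot, y to its left, z up, the work surface at z = 0. Lengths are in m, angles in rad, forces in N, time in s.
With the tool pointing down it reaches from about 0.375 to 0.925 m from the base axis. Payload 5.7 kg.
Tool frame: the origin (TCP) lies at the very end of the fingers, on their centre line; the grasp point (between the pads) lies 19 mm behind it (arm.tcp_to_grasp is the distance from the TCP to the grasp point, in m); z points along the fingers, y is the line along which they close (so a half turn about z gives the same grasp; the last joint's range is limited). The gripper opens to 88 mm and grips with 3 to 60 N. Pads are 20 mm wide; open, the fingers measure 115 mm over their backs; the gripper's body (75 mm by 178 mm) begins 61 mm behind the grasp point.
Start: joints at [-1.269, 0.359, 1.51, -0, 1.272, -0.115], TCP at [0.243, -0.549, 0.223] pointing down, gripper open.
Joint ranges: [-2.97, 2.97], [-1.01, 2.36], [0.21, 2.38], [-0.96, 4.11], [0.2, 2.71], [-2.98, 2.98]. Speed limits (rad/s): [2.39, 2.39, 3.14, 3.14, 3.14, 3.14].

INTERFACE

Orientations are given as [roll, pitch, yaw] about the fixed x, y, z axes, in that order (R = Rz(yaw) Ry(pitch) Rx(roll)).
In Python, from plant import arm, imaging, order, models gives the robot as it stands.
- The arm moves only by the shell command python3 -m creep 'ROWS' [FORCE]. ROWS is JSON, a list that holds one entry, the list of rows, each a list of 7 numbers: the shift along the tool's x, y, z in mm, then the turn, a rotation vector about the tool's x, y, z in rad, then the closure, from 0 (fully open) to 1 (shut). In form: [[[x, y, z, rx, ry, rz, gripper], ...]]. A call has 1 to 8 rows; each row shifts and turns the commanded pose from where the row before left it, along the tool's axes as they then stand; what a row does not reach is not made up. A row lasts 1/8 s, in which the tool goes at most 62.5 mm and 10.7 degrees, less where a joint would pass 70% of its speed; a pose out of reach is approached as far as the arm can. A call with a gripper value outside its range is refused whole. The fingers move at their own pace and stop on an object; FORCE is the grip in N (left out, the last holds). Time passes only in rows, so rows that do not move let the fingers close. It gives the time, the measured TCP pose, the force, the opening and the grip force at its end, in the units of the state.
- arm.read_state(): the state, without advancing time (a new reading comes with each control period).
- imaging.camera(name): name is "side" or "top"; returns the picture (400x640x3 uint8, red, green, blue); there is no depth.
- imaging.camera_params(name): a dict with "vertical_fov" (degrees; the focal length in pixels is half the picture's height over the tangent of half this angle, whatever the lens; pixels are square), "cx", "cy" (the principal point, pixels), "origin" and "attitude" of the camera in the world. Camera axes: x right, y down, z forward; pixel columns grow to the right and rows downward; lengths in m; the calibration is good to about 2 mm. A picture is of the moment at which its call begins. camera_params takes no time and is no camera call.
- order.hand_in(): hands the job in; it is judged then, once.
Trained networks look in the newest picture that a camera, given by its name, has taken for a name from the list of things; names that differ only in an ending like _2 or _b are one class to them, and where a whole thing is asked for, a point or a joint stands for the part that bears it (a point fixed in the world has none). Each returns a list of dicts, best first, with "score" (0 to 1); they miss things now and then, are a little off and sometimes report something else, mostly with a low value. They report only what shows in the picture. A call takes as long as a camera call. They do not tell look-alikes from the thing itself.
- models.recognise(camera, thing): "rect" ([left, top, right, bottom] in pixels, round what is visible of it).
- models.pinpoint(camera, thing): "location" ([column, row] in pixels: a listed point, or the origin of a listed thing).
The state is a dict: "clock": time; "joint_pos": joint angles; "qvel": joint speeds; "joint_efforts": joint torques, N m; "position": TCP position; "ee_rot": TCP orientation; "contact_force": force on the tool from outside, world axes, zero at the start; "torque": the same for the moment, N m; "finger_gap": opening from 0.0 (shut) to 1.0 (fully open); "grasp_force": force on a finger pad.
Only numpy, scipy, OpenCV 4.12 (cv2) and the standard library are available. Lean on these libraries where they do the work, as an engineer would, in place of code of your own. Each camera call takes 0.05 s, during which the arm holds its last target. There are 200 camera calls.

TASK

Build up the calibration pump's slip clutch on the sprung fixture: slide the copper friction disc onto the splined hub until it lies flat on the hub's flange with its tab towards the blue block, then slide the bright separator plate down on top of it with its tab the opposite way, towards the yellow block. Feel for the splines by turning the plate under a light press and push gently, never with more than 25 N, since forcing a plate on misaligned damages the splines; leave the fixture and the other things on the bench as they are.

Things in the scene. Friction and masses are not known exactly. Their poses are not given: they have to be found in the camera images.
- fixture: Fixed dark steel base plate, 130 x 160 x 12 mm. Origin: centre of its underside, on the hub's axis; z up. A blue block stands at its +y end, a yellow one at its -y end (each 70 x 18 mm, centred 68 mm from the axis, tops 28 mm above the bench). In its middle stands a sprung steel hub on a round flange.
- seat (a point): Centre of the top of the hub's flange (46 mm across), 56 mm above the bench unpressed. Axes as the fixture's. The disc's underside belongs here, the separator's 10 mm above. Flange and hub are sprung: a downward press makes them sink together from about 5 N on, 1 mm more for each N, to a hard stop after 12 mm (about 17 N); they rise again when relieved.
- spline_end (a point): On the hub's axis at the upper ends of the splines, 30 mm above the flange; sinks with it. Four straight splines, a cross 9 mm wide and 34 mm tip to tip. Their angle is NOT measured: up to 0.6 rad either way from the fixture's x and y axes (this frame's axes do not show it), held by friction (0.2 N m). A plate rests on the spline ends until it is turned to match.
- nose (a point): Top of the hub's round pilot nose, 41 mm above the flange, 23.6 mm across with the top 5 mm tapered to 14 mm; bare for 11 mm above the spline ends, so that a plate's bore centres on it before meeting the splines. Sinks with the flange.
- disc: Copper-coloured friction disc with four dark pads on top, an octagon 10 mm thick, 56 mm over its flats, 60 to 130 g, lying flat. Origin: centre of the underside, z up. A tab 16 mm wide points along its +x, ending 42 mm from the centre. Grip it across the two 23 mm long flats facing +y and -y, fingertips no lower than the underside.
- disc_tab (a point): On the copper disc's tab, 38 mm from its centre, at half thickness. The plate's hole: four slots in a cross along its x and y, 11.4 mm wide, each reaching 18 mm from the centre, round a bore that passes 24.7 mm. It fits the hub at every quarter turn with 1.2 mm of play to each side (about 4 degrees).
- separator: Bright silver separator plate without dark pads, an octagon 10 mm thick, 56 mm over its flats, 60 to 130 g, lying flat. Origin: centre of the underside, z up. A tab 16 mm wide points along its +x, ending 42 mm from the centre. Grip it across the two 23 mm long flats facing +y and -y, fingertips no lower than the underside.
- separator_tab (a point): On the separator's tab, 38 mm from its centre, at half thickness. The plate's hole: four slots in a cross along its x and y, 11.4 mm wide, each reaching 18 mm from the centre, round a bore that passes 24.7 mm. It fits the hub at every quarter turn with 1.2 mm of play to each side (about 4 degrees).
- gauge: Bystander, leave alone: pressure gauge lying face up, 68 mm across, 27 mm high, with a 30 mm brass stem. Origin: centre of its underside.
- fitting: Bystander, leave alone: brass fitting standing up, 24 mm across, 32 mm high. Origin: centre of its underside.
- screwdriver: Bystander, leave alone: screwdriver with a red handle, lying. Origin: centre of its underside.
- spacer: Bystander, leave alone: plain steel ring, 44 mm across, 8 mm high, no teeth and no tab. Origin: centre of its underside.
- jar: Bystander, leave alone: jar 52 mm across, 55 mm high, yellow cap. Origin: centre of its underside.
- wrench: Bystander, leave alone: steel wrench, lying. Origin: centre of its underside.
There are look-alikes about, which are no part of the job. There is more than one size of the fixture; the one meant has the size given above. Several things have the shape of the disc; the one meant has the colours described above.

How it is judged:
On the way, in this order (a step that is already met when the one before it is completed fails the run):
1. the copper disc is seated on the flange with its tab towards the blue block, the separator not yet on the hub (z of disc in the frame of seat between -0.002 and 0.0025 m and horizontal distance between disc and seat below 0.0035 m and angle between disc's own z axis and vertical below 0.08 rad and y of disc_tab in the frame of fixture above 0.026 m and horizontal distance between separator and seat above 0.05 m), for 0.2 s.
2. the separator is seated on the disc with its tab towards the yellow block (z of separator in the frame of seat between 0.008 and 0.0125 m and horizontal distance between separator and seat below 0.0035 m and angle between separator's own z axis and vertical below 0.08 rad and y of separator_tab in the frame of fixture below -0.026 m), for 0.2 s.
At the end, for the whole second after the job is handed in: Disc flat on the flange, tab towards the blue block; separator flat on it (underside 8 to 12.5 mm above the flange), tab towards the yellow block. Undersides within 2 mm, centred within 3.5 mm, tilt below 0.08 rad, tabs 26 mm or more out along the fixture's y axis; both at rest (all of step 2 and z of disc in the frame of seat between -0.002 and 0.0025 m and horizontal distance between disc and seat below 0.0035 m and angle between disc's own z axis and vertical below 0.08 rad and y of disc_tab in the frame of fixture above 0.026 m and linear speed of each of disc, separator below 0.02 m/s); the robot touches nothing.
It fails at once if a plate is pressed on the hub, the fixture or the other plate with more than 25 N (contact force between any of disc, separator and fixture above 25 N or contact force between separator and disc above 25 N).
It fails at once if the robot pushes on the fixture with more than 25 N (contact force between any of the fingers, the arm and fixture above 25 N).
It fails at once if a bystander is moved by more than 30 mm (distance of any of gauge, fitting, screwdriver, spacer, jar, wrench from where it was at the start of the episode above 0.03 m).
It also fails if it takes over 72 s, if anything falls off the work surface, if the arm or the gripper's body presses on something with over 40 N, if the wrist force passes 120 N, or if a joint passes its speed limit or range.

## Working session

There is one attempt and no reset: what is moved stays moved. The work goes in short steps, Python scripts to look and compute and a shell command to move; the robot and the scene stay as the last step left them, time stands still between calls to the robot, and variables do not carry over. Pictures are saved under pics/ and viewed, at most 10 in all, crops included, and the job is handed in when it is done.

```bash
ls; mkdir -p pics
cat > h.py <<'E'
import numpy as np, cv2
from plant import arm, imaging, order, models
from scipy.spatial.transform import Rotation as R
def rot(a):
    a=np.array(a,float)
    return a if a.shape==(3,3) else (R.from_quat(a) if a.size==4 else R.from_euler('xyz',a)).as_matrix()
def P(n):
    p=imaging.camera_params(n); f=200/np.tan(np.radians(p['vertical_fov'])/2)
    return f,p['cx'],p['cy'],np.array(p['origin']),rot(p['attitude'])
def world(n,uv,z):
    f,cx,cy,o,A=P(n); d=A@np.array([(uv[0]-cx)/f,(uv[1]-cy)/f,1]); return o+d*(z-o[2])/d[2]
def pix(n,p):
    f,cx,cy,o,A=P(n); c=A.T@(np.array(p)-o); return np.array([cx+f*c[0]/c[2],cy+f*c[1]/c[2]])
def snap(n,fn=None):
    im=imaging.camera(n)[:,:,::-1].copy()
    if fn: cv2.imwrite('pics/'+fn,im)
    return im
E
python3 - <<'E'
from h import *
for n in('top','side'):
    print(imaging.camera_params(n)); snap(n,n+'0.png')
    for t in('fixture','disc','separator','disc_tab','separator_tab','nose'):
        print(t,[(np.round(d['location']).tolist(),round(d['score'],2)) for d in models.pinpoint(n,t)])
print(arm.read_state())
E
```

```text
pics
{'vertical_fov': 44.71942368100959, 'cx': 324.3960121258813, 'cy': 192.53707264350567, 'origin': array([0.24691638, 0.02629722, 1.25989264]), 'attitude': array([-2.96798863,  0.00683296, -1.57208555])}
fixture [([210.0, 308.0], 0.86)]
disc [([418.0, 170.0], 0.9), ([456.0, 179.0], 0.68)]
separator [([221.0, 176.0], 0.75)]
disc_tab [([418.0, 185.0], 0.64)]
separator_tab [([239.0, 175.0], 0.8)]
nose [([193.0, 311.0], 0.96), ([355.0, 162.0], 0.84)]
{'vertical_fov': 55.880281659241774, 'cx': 316.07913411776235, 'cy': 199.17874903055485, 'origin': array([ 0.07049632, -0.58668361,  0.54344972]), 'attitude': array([-2.13222022,  0.02351849, -0.55061097])}
fixture [([173.0, 210.0], 0.72), ([367.0, 236.0], 0.56)]
disc [([415.0, 278.0], 0.7)]
separator [([292.0, 175.0], 0.55)]
disc_tab [([406.0, 284.0], 0.75)]
separator_tab [([300.0, 180.0], 0.7)]
nose [([369.0, 197.0], 0.85)]
{'clock': 0.7, 'joint_pos': array([-1.26913703e+00,  3.58756152e-01,  1.51037265e+00, -1.04107741e-05,
        1.27252202e+00, -1.15109667e-01]), 'qvel': array([ 0.00145094,  0.00151722,  0.00093539,  0.0013056 , -0.00014448,
        0.00147981]), 'joint_efforts': array([-2.41913076e-03, -5.15179896e+01, -2.71077007e+01,  6.71220291e-02,
        2.46582145e-02, -2.38650220e-07]), 'position': array([ 0.24286257, -0.54862714,  0.22265934]), 'ee_rot': array([-3.14153372e+00,  3.20377465e-06,  4.16772023e-01]), 'contact_force': array([-0.16791234,  0.4107451 , -0.08258242]), 'torque': array([-0.00904103,  0.04813368,  0.0390835 ]), 'grasp_force': 0.0, 'finger_gap': 1.000953998570267}
```

View pics/top0.png

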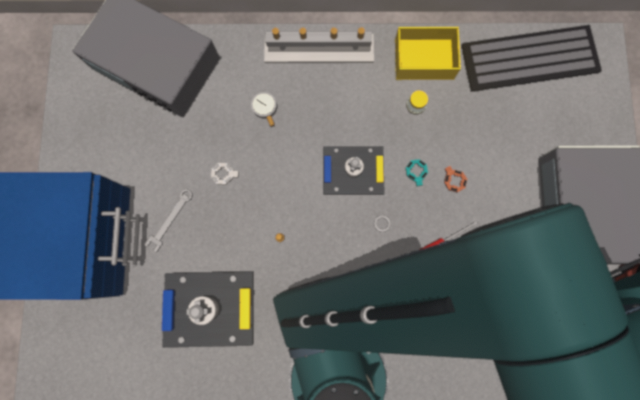

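View pics/side0.png

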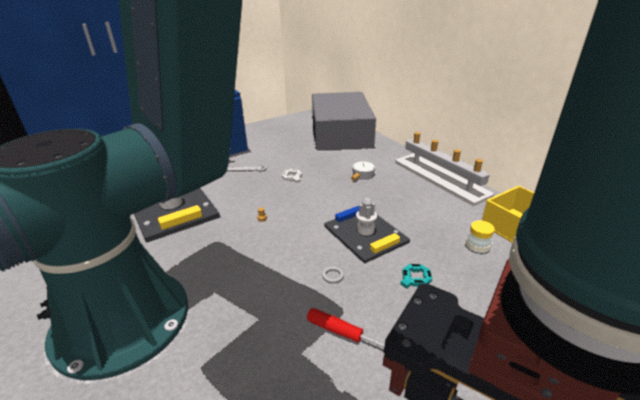

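The pictures show two fixtures, at top px (355,170), about 62×48 px ≈ 160×125 mm, and at (208,308), about 90 px ≈ 230 mm. The first matches the given size. The disc candidates are teal (417,171) and copper (456,180); copper with dark pads is the one meant. The bright separator is at (223,174), with no silver rival, since (383,223) is a plain ring. I'll confirm this in an enlarged crop.

Run:
```python
from h import *
im=snap('top'); cv2.imwrite('t1.png',im)
a=cv2.resize(im[135:215,320:480],None,fx=5,fy=5,interpolation=cv2.INTER_CUBIC)
b=cv2.resize(im[154:194,200:250],None,fx=5,fy=5,interpolation=cv2.INTER_CUBIC)
c=np.zeros((600,800,3),np.uint8); c[:400]=a; c[400:600,:250]=b; cv2.imwrite('pics/crop1.png',c)
for u in((355,170),(208,308),(456,180),(223,174)): print(u,world('top',u,0.01).round(3))
# scale
print(pix('top',[0.5,0,0]),pix('top',[0.5,0.1,0]),pix('top',[0.6,0,0]))
hsv=cv2.cvtColor(im,cv2.COLOR_BGR2HSV)
for nm,lo,hi,z in(('blue',(105,120,50),(130,255,255),.028),('yel',(20,150,100),(35,255,255),.028),('cop',(3,90,60),(16,255,255),.01)):
    m=cv2.inRange(hsv,np.array(lo),np.array(hi)); n,l,s,ce=cv2.connectedComponentsWithStats(m)
    for i in range(1,n):
        if s[i,4]>25 and 300<ce[i][0]<500: print(nm,s[i].tolist(),ce[i].round(2),world('top',ce[i],z).round(4))
```

```text
(355, 170) [ 0.526 -0.046  0.01 ]
(208, 308) [0.173 0.327 0.01 ]
(456, 180) [ 0.499 -0.31   0.01 ]
(223, 174) [0.516 0.301 0.01 ]
[337.48508074 180.52911985] [299.64592458 180.62789645] [337.26323716 143.89967288]
blue [324, 156, 7, 26, 176] [327.07 168.57] [0.5261 0.0274 0.028 ]
yel [396, 27, 64, 52, 3201] [427.47  52.39] [ 0.8472 -0.2449  0.028 ]
yel [410, 91, 18, 17, 230] [418.52  98.97] [ 0.7149 -0.2161  0.028 ]
yel [376, 156, 7, 27, 184] [379.04 168.79] [ 0.5251 -0.1073  0.028 ]
cop [445, 166, 22, 26, 261] [454.51 179.11] [ 0.501  -0.3061  0.01  ]
```

View pics/crop1.png

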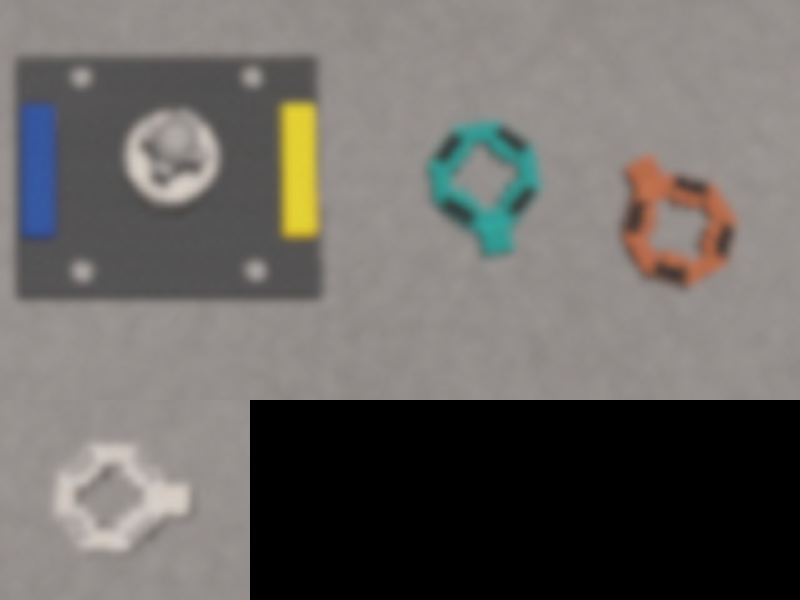

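Confirmed: fixture centre is at crop (168,178), the copper disc with dark pads at crop (678,225) with its tab to the upper left, and the silver separator at crop (110,497) with its tab to the right. Next I'll fit the plate poses.

```bash
cat >> h.py <<'E'
from scipy.optimize import minimize
def shape(p,z,S=6):
    x,y,t=p[:3]; c,s=np.cos(t),np.sin(t)
    return lambda L:[np.array([x+c*a-s*b,y+s*a+c*b,z]) for a,b in L]
r=.028;k=.0116
OUT=[(.042,-.008),(.042,.008),(r,.008),(r,k),(k,r),(-k,r),(-r,k),(-r,-k),(-k,-r),(k,-r),(r,-k),(r,-.008)]
w=.0057
HOLE=[(.018,-w),(.018,w),(w+.005,w+.0005),(w+.0005,w+.005),(w,.018),(-w,.018),(-w-.0005,w+.005),(-w-.005,w+.0005),(-.018,w),(-.018,-w),(-w-.005,-w-.0005),(-w-.0005,-w-.005),(-w,-.018),(w,-.018),(w+.0005,-w-.005),(w+.005,-w-.0005)]
def fit(n,im,guess,z,fill=False,box=34,dz=.01,diff=None,holes=True):
    S=6; u0=np.round(pix(n,[guess[0],guess[1],z])).astype(int)-box//2
    cr=im[u0[1]:u0[1]+box,u0[0]:u0[0]+box].astype(float)
    if diff is None:
        bg=np.median(cr.reshape(-1,3),0); D=np.linalg.norm(cr-bg,axis=2)
    else: D=diff(cr)
    D=np.minimum(D,np.percentile(D,90))
    def ren(p):
        f=shape(p,z); M=np.zeros((box*S,box*S),np.uint8)
        px=lambda L,zz:(((np.array([pix(n,q) for q in shape(p,zz)(L)])-u0+.5)*S-.5)*16).round().astype(np.int32)
        for zz in np.linspace(z-dz,z,3): cv2.fillPoly(M,[px(OUT,zz)],255,shift=4)
        if holes: cv2.fillPoly(M,[px(HOLE,z)],0,shift=4)
        M=cv2.GaussianBlur(M.astype(float),(0,0),S*.8)
        return cv2.resize(M,(box,box),interpolation=cv2.INTER_AREA)
    cost=lambda p:-np.corrcoef(ren(p).ravel(),D.ravel())[0,1]
    best=None
    for dt in(-.3,0,.3):
        g=np.array(guess)+[0,0,dt]
        q=minimize(cost,g,method='Nelder-Mead',options=dict(initial_simplex=g+np.array([[0,0,0],[.004,0,0],[0,.004,0],[0,0,.15]]),xatol=1e-5,fatol=1e-6))
        if best is None or q.fun<best.fun: best=q
    return best.x,-best.fun
E
python3 - <<'E'
from h import *
im=cv2.imread('t1.png')
print('disc',fit('top',im,[.500,-.309,.8],.01))
print('sep',fit('top',im,[.516,.301,-1.6],.01))
s=snap('side')
print('disc-side teal check skip; sep side',fit('side',s,[.516,.301,-1.6],.01,box=40))
# fixture corners
g=cv2.cvtColor(im,cv2.COLOR_BGR2GRAY); m=(g[135:205,312:396]<100).astype(np.uint8)
m=cv2.morphologyEx(cv2.bitwise_or(m,(cv2.cvtColor(im,cv2.COLOR_BGR2HSV)[135:205,312:396,1]>100).astype(np.uint8)),cv2.MORPH_CLOSE,np.ones((9,9)))
c=max(cv2.findContours(m,cv2.RETR_EXTERNAL,2)[0],key=cv2.contourArea); rr=cv2.minAreaRect(c); b=cv2.boxPoints(rr)+[312,135]
W=np.array([world('top',u,.012) for u in b]); print(rr,W.round(4),W.mean(0))
for t in('nose','seat','spline_end','fixture'):
  for n in('top','side'): print(t,n,[(world(n,d['location'],dict(nose=.097,seat=.056,spline_end=.086,fixture=0)[t]).round(4),round(d['score'],2)) for d in models.pinpoint(n,t)])
E
```

```text
Traceback (most recent call last):
  File "h.py", line 44, in fit
    q=minimize(cost,g,method='Nelder-Mead',options=dict(initial_simplex=g+np.array([[0,0,0],[.004,0,0],[0,.004,0],[0,0,.15]]),xatol=1e-5,fatol=1e-6))
  File "h.py", line 40, in <lambda>
    cost=lambda p:-np.corrcoef(ren(p).ravel(),D.ravel())[0,1]
                               ~~~^^^
  File "h.py", line 36, in ren
    for zz in np.linspace(z-dz,z,3): cv2.fillPoly(M,[px(OUT,zz)],255,shift=4)
                                                     ~~^^^^^^^^
  File "h.py", line 35, in <lambda>
    px=lambda L,zz:(((np.array([pix(n,q) for q in shape(p,zz)(L)])-u0+.5)*S-.5)*16).round().astype(np.int32)
                                ~~~^^^^^
  File "h.py", line 13, in pix
    f,cx,cy,o,A=P(n); c=A.T@(np.array(p)-o); return np.array([cx+f*c[0]/c[2],cy+f*c[1]/c[2]])
                ~^^^
  File "h.py", line 8, in P
    p=imaging.camera_params(n); f=200/np.tan(np.radians(p['vertical_fov'])/2)
ValueError: time passes only in moves, steps and waits
```

```bash
sed -i 's/^def P(n):/import functools\n@functools.lru_cache(None)\ndef P(n):/' h.py
python3 - <<'E'
from h import *
im=cv2.imread('t1.png')
print('disc',fit('top',im,[.500,-.309,.8],.01))
print('sep',fit('top',im,[.516,.301,-1.6],.01))
s=snap('side'); cv2.imwrite('s1.png',s)
print('sep side',fit('side',s,[.516,.301,-1.6],.01,box=40))
g=cv2.cvtColor(im,cv2.COLOR_BGR2GRAY); m=(g[135:205,312:396]<100).astype(np.uint8)
m=cv2.morphologyEx(cv2.bitwise_or(m,(cv2.cvtColor(im,cv2.COLOR_BGR2HSV)[135:205,312:396,1]>100).astype(np.uint8)),cv2.MORPH_CLOSE,np.ones((9,9)))
c=max(cv2.findContours(m,cv2.RETR_EXTERNAL,2)[0],key=cv2.contourArea); rr=cv2.minAreaRect(c); b=cv2.boxPoints(rr)+[312,135]
W=np.array([world('top',u,.012) for u in b]); print(rr,W.round(4),W.mean(0))
for t in('nose','seat','spline_end','fixture'):
  for n in('top','side'): print(t,n,[(world(n,d['location'],dict(nose=.097,seat=.056,spline_end=.086,fixture=0)[t]).round(4),round(d['score'],2)) for d in models.pinpoint(n,t)])
E
```

```text
disc (array([ 0.49730296, -0.30785787,  0.50538194]), np.float64(0.9829077180633168))
sep (array([ 0.52039632,  0.30667486, -1.60450972]), np.float64(0.9244706170851114))
sep side (array([ 0.51907896,  0.30848704, -1.67999646]), np.float64(0.851873234910761))
((41.0, 35.5), (47.0, 60.0), 90.0) [[ 0.5883  0.0381  0.012 ]
 [ 0.5878 -0.1207  0.012 ]
 [ 0.4615 -0.118   0.012 ]
 [ 0.4619  0.0382  0.012 ]] [ 0.52487089 -0.04061063  0.012     ]
nose top [(array([0.1726, 0.3358, 0.097 ]), 0.85), (array([ 0.522 , -0.0414,  0.097 ]), 0.53)]
nose side [(array([ 0.5297, -0.0381,  0.097 ]), 0.64)]
seat top [(array([ 0.5341, -0.0365,  0.056 ]), 0.68), (array([0.1667, 0.326 , 0.056 ]), 0.67)]
seat side [(array([ 0.5284, -0.0354,  0.056 ]), 0.83)]
spline_end top [(array([0.1719, 0.3383, 0.086 ]), 0.67), (array([ 0.5299, -0.0409,  0.086 ]), 0.54), (array([ 0.5353, -0.0449,  0.086 ]), 0.32)]
spline_end side [(array([ 0.5321, -0.0374,  0.086 ]), 0.8)]
fixture top [(array([0.1701, 0.3192, 0.    ]), 0.86), (array([ 0.5202, -0.0391,  0.    ]), 0.73)]
fixture side [(array([ 0.53  , -0.0322,  0.    ]), 0.88), (array([0.168 , 0.3261, 0.    ]), 0.87), (array([ 0.3328, -0.2641,  0.    ]), 0.18)]
```

```bash
cat >> h.py <<'E'
def go(x,y,z,yaw,s=None):
    s=s or arm.read_state(); p=s['position']; Rm=R.from_euler('xyz',s['ee_rot']).as_matrix()
    d=1000*(np.array([x,y,z])-p); Rt=R.from_euler('xyz',[np.pi,0,yaw])
    rv=(R.from_matrix(Rm).inv()*Rt).as_rotvec()
    print('t',round(s['clock'],2),'pos',p.round(4),'rpy',s['ee_rot'].round(3),'\n shift now-axes',(Rm.T@d).round(1),'| target-axes',(Rt.as_matrix().T@d).round(1),'| turn',rv.round(3),'F',s['contact_force'].round(1))
E
python3 -c "
from h import *
go(.4973,-.3079,.09,.505)"
```

```text
t 1.2 pos [ 0.2429 -0.5486  0.2226] rpy [-3.142 -0.     0.417] 
 shift now-axes [ 330.1 -117.1  132.7] | target-axes [339.1 -87.6 132.6] | turn [-0.    -0.    -0.088] F [ 0.1 -0.2  0.2]
```

```bash
python3 -m creep '[[[0,0,0,0,0,-0.088,0],[56.5,-14.6,15,0,0,0,0.2],[56.5,-14.6,20,0,0,0,0.2],[56.5,-14.6,20,0,0,0,0.2],[56.5,-14.6,20,0,0,0,0.2],[56.5,-14.6,20,0,0,0,0.2],[56.5,-14.6,20,0,0,0,0.2],[0,0,0,0,0,0,0.2]]]' 20
python3 - <<'E'
from h import *
go(.4973,-.3079,.09,.505); im=snap('side'); cv2.imwrite('s2.png',im); snap('top','x.png')
print(fit('side',im,[.4973,-.3079,.505],.01,box=56))
u=pix('side',[.497,-.308,.01]).astype(int); print(u)
a=cv2.resize(im[max(0,u[1]-60):u[1]+50,u[0]-70:u[0]+70],None,fx=5,fy=5); cv2.imwrite('pics/side2.png',a)
E
```

```text
clock: 2.2
position: [0.4988, -0.3042, 0.106]
ee_rot: [-3.139, 0.0, 0.51]
contact_force: [0.2, 0.2, -0.1]
finger_gap: 0.801
grasp_force: 0.0
t 2.2 pos [ 0.4988 -0.3042  0.106 ] rpy [-3.139  0.     0.51 ] 
 shift now-axes [-3.1  2.5 16. ] | target-axes [-3.1  2.5 16. ] | turn [-0.003  0.     0.005] F [ 0.2  0.2 -0.1]
(array([ 0.49533126, -0.30759274,  0.50136036]), np.float64(0.3652026056665968))
[445 312]
```

View pics/side2.png

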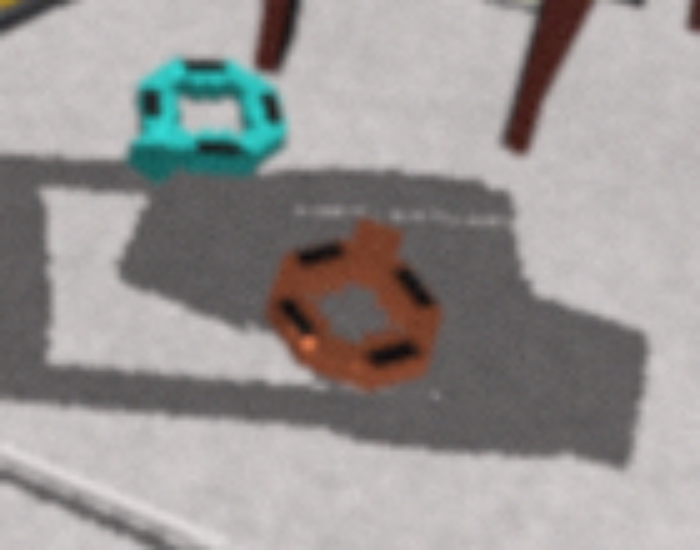

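The crop shows the copper disc clear at crop (355,310) (side px ≈ (446,314)) with the fingertips above and behind it, and the teal one is clear of the fingers. I'll refine the fit using saturation.

Run:
```python
from h import *
im=cv2.imread('s2.png')
def sat(c):
    h=cv2.cvtColor(c.astype(np.uint8),cv2.COLOR_BGR2HSV); m=((h[...,0]<20)&(h[...,1]>90)).astype(np.uint8)
    return cv2.GaussianBlur(cv2.morphologyEx(m,cv2.MORPH_CLOSE,np.ones((3,3)))*1.,(0,0),.5)
p,s=fit('side',im,[.4973,-.3079,.505],.01,box=56,diff=sat); print(p,s)
im=cv2.imread('t1.png'); p2,s=fit('top',im,[.4973,-.3079,.505],.01,diff=sat); print(p2,s)
q=(p+p2)/2
go(q[0],q[1],.0035,q[2])
```

```text
[ 0.49734527 -0.30805812  0.52426669] 0.9029188153880522
[ 0.49785288 -0.30876804  0.49074735] 0.8787935983521276
t 2.3 pos [ 0.4974 -0.3076  0.1075] rpy [-3.141e+00  1.000e-03  5.070e-01] 
 shift now-axes [-1.00e-01  8.00e-01  1.04e+02] | target-axes [ -0.2   0.8 104. ] | turn [-0.     0.001 -0.001] F [ 0.3  0.1 -0.2]
```

```bash
python3 -m creep '[[[0,0.8,50,0,0,0,0.2],[0,0,38,0,0,0,0.2],[0,0,13,0,0,0,0.2],[0,0,3,0,0,0,0.2],[0,0,0,0,0,0,0.7],[0,0,0,0,0,0,0.7],[0,0,0,0,0,0,0.7],[0,0,0,0,0,0,0.7]]]' 25; python3 -c "
from h import *
go(.4976,-.3084,.0035,.507)"
```

```text
clock: 3.3
position: [0.4984, -0.3095, 0.005]
ee_rot: [3.139, -0.001, 0.505]
contact_force: [-1.4, -1.4, 6.5]
finger_gap: 0.631
grasp_force: 25.0
t 3.3 pos [ 0.4984 -0.3095  0.005 ] rpy [ 3.139e+00 -1.000e-03  5.050e-01] 
 shift now-axes [-0.2 -1.4  1.5] | target-axes [-0.2 -1.4  1.5] | turn [ 0.002 -0.001 -0.002] F [-1.4 -1.4  6.5]
```

```bash
python3 -m creep '[[[0,0,-20,0,0,0,0.7],[0,0,-55,0,0,0,0.7],[0,0,-55,0,0,0,0.7],[0,0,0,0,0,-0.18,0.7],[0,0,0,0,0,-0.18,0.7],[0,0,0,0,0,-0.18,0.7],[0,0,0,0,0,-0.18,0.7],[0,0,0,0,0,-0.18,0.7]]]'; python3 -c "
from h import *
go(.526,-.040,.135,1.571)"
```

```text
clock: 4.3
position: [0.4975, -0.3084, 0.1339]
ee_rot: [3.142, -0.0, 1.411]
contact_force: [-0.0, 0.3, -1.0]
finger_gap: 0.637
grasp_force: 25.0
t 4.3 pos [ 0.4975 -0.3084  0.1339] rpy [ 3.142 -0.     1.411] 
 shift now-axes [269.5 -14.6  -1.1] | target-axes [268.4  28.6  -1.1] | turn [ 0.   -0.   -0.16] F [-0.   0.3 -1. ]
```

Run:
```python
from h import *
for n in('side','top'):
    im=snap(n); cv2.imwrite(n+'3.png',im)
    hsv=cv2.cvtColor(im,cv2.COLOR_BGR2HSV); V=[]
    for nm,lo,hi,yy in(('blue',(105,110,40),(130,255,255),.028),('yel',(20,140,80),(35,255,255),-.108)):
        m=cv2.inRange(hsv,np.array(lo),np.array(hi)); k,l,s,ce=cv2.connectedComponentsWithStats(m)
        g=pix(n,[.526,yy,.02]); i=min((i for i in range(1,k) if s[i,4]>30),key=lambda i:np.hypot(*(ce[i]-g)))
        V.append(ce[i]); print(n,nm,s[i].tolist(),ce[i].round(1),'pred',g.round(1), world(n,ce[i],.028 if n=='top' else .022).round(4))
    # nose/flange predicted for hypothesised centre
    for z in(.056,.086,.097): print(z,pix(n,[.526,-.040,z]).round(1))
im=cv2.imread('side3.png'); t=cv2.imread('top3.png')
u=pix('side',[.526,-.04,.06]).astype(int); v=pix('top',[.526,-.04,.08]).astype(int); print(u,v)
c=np.zeros((400,800,3),np.uint8)
c[:,:400]=cv2.resize(im[u[1]-25:u[1]+25,u[0]-25:u[0]+25],(400,400),interpolation=cv2.INTER_CUBIC)
c[:,400:]=cv2.resize(t[v[1]-15:v[1]+15,v[0]-15:v[0]+15],(400,400),interpolation=cv2.INTER_CUBIC)
cv2.imwrite('pics/hub.png',c)
```

```text
side blue [336, 206, 23, 16, 193] [346.5 213.9] pred [348.3 213.8] [0.5206 0.0279 0.022 ]
side yel [370, 233, 30, 20, 324] [384.6 242.6] pred [384.7 243.2] [ 0.5254 -0.108   0.022 ]
0.056 [366.2 214.9]
0.086 [366.9 203.8]
0.097 [367.1 199.6]
top blue [162, 290, 12, 41, 435] [167.6 309.9] pred [326.9 169.3] [0.1691 0.4225 0.028 ]
top yel [410, 91, 18, 17, 234] [418.5  99. ] pred [379.  169.1] [ 0.7148 -0.2161  0.028 ]
0.056 [353.6 166.1]
0.086 [354.3 163.3]
0.097 [354.5 162.3]
[366 213] [354 163]
```

View pics/hub.png

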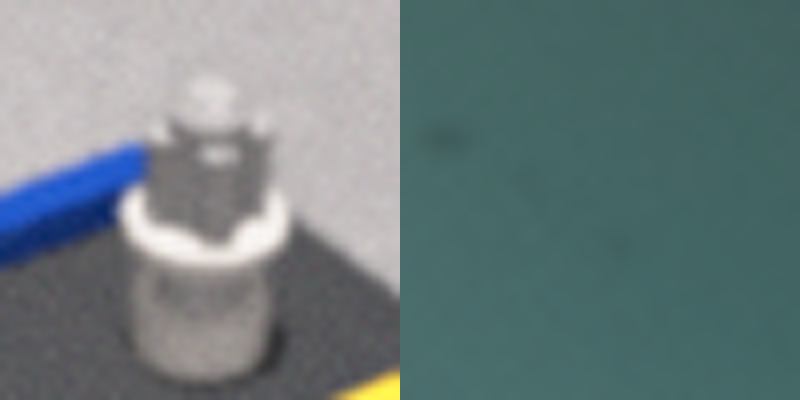

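The side crop shows the hub, with the flange centre at crop (203,222) and spline ends at crop left (160,130), front (218,155) and right (262,125). The top view is hidden by the arm. I'll fit the spline angle from those.

Run:
```python
from h import *
obs=np.array([[361,204.2],[368.3,207.4],[373.8,203.6]])-.45
res=[]
for a in np.arange(-.8,.81,.05):
  for r in(.0145,.0155):
    pts=np.array([pix('side',[.526+r*np.cos(a+k*np.pi/2),-.040+r*np.sin(a+k*np.pi/2),.086]) for k in range(4)])
    d=np.linalg.norm(obs[:,None]-pts[None],axis=2).min(1); res.append((d.mean().round(2),round(a,2),r))
print(sorted(res)[:8]); 
for a in (0,.3,-.3,.6,-.6): print(a,[((pix('side',[.526+.016*np.cos(a+k*np.pi/2),-.040+.016*np.sin(a+k*np.pi/2),.086])+.45-[341,188])*8).round().tolist() for k in range(4)])
go(.526,-.040,.135,1.571)
```

```text
[(np.float64(0.35), np.float64(-0.5), 0.0145), (np.float64(0.4), np.float64(-0.55), 0.0145), (np.float64(0.4), np.float64(-0.45), 0.0145), (np.float64(0.53), np.float64(-0.6), 0.0145), (np.float64(0.55), np.float64(-0.4), 0.0145), (np.float64(0.63), np.float64(-0.5), 0.0155), (np.float64(0.65), np.float64(-0.45), 0.0155), (np.float64(0.68), np.float64(-0.55), 0.0155)]
0 [[256.0, 112.0], [175.0, 104.0], [164.0, 147.0], [247.0, 156.0]]
0.3 [[243.0, 106.0], [163.0, 110.0], [177.0, 154.0], [259.0, 150.0]]
-0.3 [[264.0, 121.0], [190.0, 100.0], [156.0, 139.0], [231.0, 160.0]]
0.6 [[228.0, 101.0], [156.0, 118.0], [193.0, 159.0], [266.0, 141.0]]
-0.6 [[268.0, 130.0], [207.0, 99.0], [153.0, 129.0], [214.0, 161.0]]
t 4.4 pos [ 0.4975 -0.3084  0.1338] rpy [-3.142 -0.     1.406] 
 shift now-axes [269.4 -15.8  -1.2] | target-axes [268.4  28.5  -1.2] | turn [-0.    -0.    -0.165] F [ 0.9  0.1 -0.7]
```

Splines are at about −0.5 rad, so the first try will be tool yaw ≈ 1.05.

```bash
python3 -c "
from h import *
go(.526,-.040,.125,1.05)"; python3 -m creep '[[[0,0,0,0,0,0.178,0.7],[0,0,0,0,0,0.178,0.7],[0,0,0,0,0,0,0.7]]]';  python3 -c "
from h import *
go(.526,-.040,.125,1.05)"
```

```text
t 4.4 pos [ 0.4975 -0.3084  0.1338] rpy [-3.142 -0.     1.406] 
 shift now-axes [269.4 -15.8   8.8] | target-axes [ 247.  -108.8    8.8] | turn [-0.    -0.     0.356] F [ 0.9  0.1 -0.7]
clock: 4.78
position: [0.4976, -0.3085, 0.1338]
ee_rot: [-3.142, -0.0, 1.047]
contact_force: [0.1, 0.4, -0.0]
finger_gap: 0.632
grasp_force: 25.0
t 4.78 pos [ 0.4976 -0.3085  0.1338] rpy [-3.142 -0.     1.047] 
 shift now-axes [ 246.8 -109.6    8.8] | target-axes [ 247.  -109.     8.8] | turn [-0.    -0.    -0.003] F [ 0.1  0.4 -0. ]
```

```bash
python3 -m creep '[[[50,-22,0,0,0,0,0.7],[50,-22,0,0,0,0,0.7],[50,-22,2,0,0,0,0.7],[50,-22,2,0,0,0,0.7],[47,-21.5,2,0,0,0,0.7],[0,0,2,0,0,0,0.7],[0,0,0,0,0,0,0.7],[0,0,0,0,0,0,0.7]]]';  python3 - <<'E'
from h import *
go(.526,-.040,.125,1.05)
im=snap('side'); u=pix('side',[.526,-.04,.1]).astype(int); print(u)
for z in (.12,.13,.11): print(pix('side',[.526,-.04,z]).round(1))
t=snap('top'); v=pix('top',[.526,-.04,.12]).astype(int)
c=np.zeros((480,800,3),np.uint8)
c[:,:480]=cv2.resize(im[u[1]-40:u[1]+40,u[0]-40:u[0]+40],(480,480),interpolation=cv2.INTER_CUBIC)
c[:320,480:]=cv2.resize(t[v[1]-30:v[1]+30,v[0]-30:v[0]+30],(320,320))
cv2.imwrite('pics/over.png',c); cv2.imwrite('s5.png',im)
E
```

```text
clock: 5.78
position: [0.526, -0.0412, 0.1258]
ee_rot: [3.141, 0.0, 1.048]
contact_force: [-0.5, -0.9, -0.9]
finger_gap: 0.634
grasp_force: 25.0
t 5.78 pos [ 0.526  -0.0412  0.1258] rpy [3.141 0.    1.048] 
 shift now-axes [ 1.1 -0.7  0.8] | target-axes [ 1.1 -0.7  0.8] | turn [ 0.     0.    -0.002] F [-0.5 -0.9 -0.9]
[367 198]
[367.6 190.6]
[367.8 186.7]
[367.4 194.5]
```

View pics/over.png

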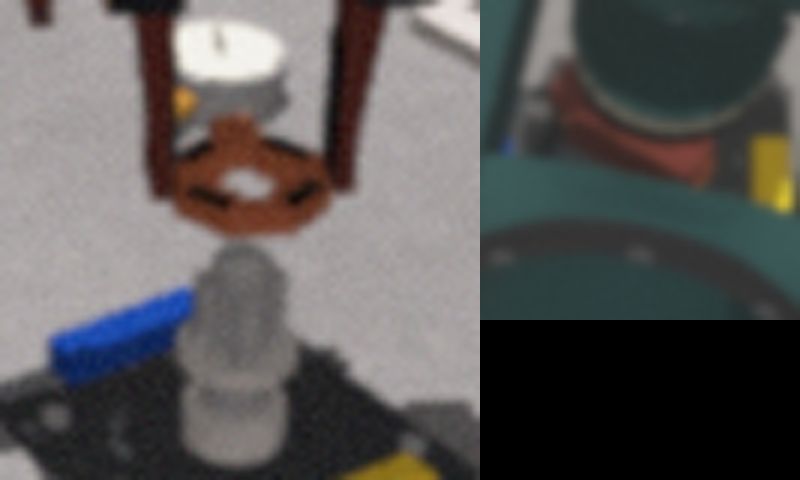

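The side crop shows the disc held level over the nose, tab away from the camera and towards blue. It looks about 1–2 px right of the nose (disc centre col ≈ 252/6, nose ≈ 238/6). I'll measure the relative offset.

Run:
```python
from h import *
im=cv2.imread('s5.png')
def sat(c):
    h=cv2.cvtColor(c.astype(np.uint8),cv2.COLOR_BGR2HSV); m=((h[...,0]<20)&(h[...,1]>90)&(h[...,2]>75)).astype(np.uint8)
    return cv2.GaussianBlur(cv2.morphologyEx(m,cv2.MORPH_CLOSE,np.ones((3,3)))*1.,(0,0),.5)
for zt in(.129,.131,.133):
    p,s=fit('side',im,[.526,-.041,1.05],zt,box=44,diff=sat); print(zt,p.round(4),round(s,3))
# hub from s1/side3: nose silhouette columns per row (gray value vs bench)
b=cv2.imread('side3.png'); g=cv2.cvtColor(b,cv2.COLOR_BGR2GRAY).astype(int)
for r in range(194,236): print(r,' '.join('%3d'%x for x in g[r,352:384]))
```

```text
0.129 [ 0.5284 -0.0383  1.0791] 0.799
0.131 [ 0.5256 -0.0416  1.0722] 0.795
0.133 [ 0.5237 -0.0442  1.0637] 0.789
194 188 190 190 191 194 197 196 194 196 194 194 191 194 192 188 191 190 189 193 190 192 191 195 190 191 192 190 188 191 191 189 190
195 193 192 186 191 190 197 199 198 197 195 186 187 191 188 185 188 190 189 187 190 193 192 191 190 188 193 188 192 194 187 190 192
196 197 196 193 193 197 196 194 197 194 194 188 190 187 192 191 190 191 192 192 191 188 191 191 191 192 188 187 192 189 188 190 190
197 191 196 195 195 192 202 196 195 194 193 187 188 190 196 202 201 199 193 191 190 191 192 187 189 189 193 189 189 188 188 190 188
198 192 186 189 195 195 197 197 198 193 192 188 191 198 209 214 212 213 204 193 188 189 189 188 186 190 188 189 187 187 186 184 185
199 189 191 196 195 196 193 198 193 196 194 187 192 198 213 216 219 219 216 201 187 188 188 190 184 188 188 189 189 188 185 187 187
200 192 191 194 196 195 197 195 194 195 190 187 191 194 203 209 213 216 209 193 189 186 190 191 190 194 190 194 190 190 189 184 190
201 191 193 196 193 195 189 189 191 190 187 189 193 200 199 20
[... 3857 characters left out ...]
  84  52  59  84  89  87  89  85  87  86
231  88  93  92  88  85  84 112 126 137 141 148 148 150 152 152 149 151 148 149 145 134 113  74  51  64  85  85  91  84  91  84  84
232  87  90  92  92  90  92 105 120 134 142 143 149 153 153 147 151 154 151 150 142 124 100  63  55  74  85  88  88  90  87  87  90
233  88  90  89  88  89  86  91 103 118 136 142 143 151 153 150 144 145 146 146 133 109  75  55  61  81  87  84  92  89  85  84  91
234  94  87  87  91  89  89  87  86  96 109 124 129 135 140 141 135 135 126 119 103  83  63  66  74  86  88  86  88  83  88  85  90
235  91  90  90  89  93  90  89  87  84  81  88  99 102 108 104 108 102  89  79  75  76  82  84  86  90  87  88  83  87  90  87  81
```

Hub and disc fits agree with the target to about 1 mm, so I'm lowering onto the nose.

```bash
python3 -m creep '[[[0.4,-0.8,10,0,0,0,0.7],[0,0,10,0,0,0,0.7],[0,0,5,0,0,0,0.7],[0,0,3,0,0,0,0.7],[0,0,0,0,0,0,0.7]]]'
python3 -m creep '[[[0,0,3,0,0,0,0.7],[0,0,2,0,0,0,0.7],[0,0,0,0,0,0,0.7]]]'
```

```text
clock: 6.5
position: [0.5253, -0.0392, 0.0974]
ee_rot: [-3.141, 0.0, 1.049]
contact_force: [0.3, -0.6, -1.1]
finger_gap: 0.632
grasp_force: 25.0
clock: 6.88
position: [0.5256, -0.0393, 0.0927]
ee_rot: [3.141, -0.0, 1.049]
contact_force: [0.9, -0.9, -1.7]
finger_gap: 0.63
grasp_force: 25.0
```

```bash
python3 -m creep '[[[0,0,3,0,0,0,0.7],[0,0,3,0,0,0,0.7],[0,0,2,0,0,0,0.7],[0,0,0,0,0,0,0.7]]]'
```

```text
clock: 7.38
position: [0.5261, -0.0398, 0.0847]
ee_rot: [3.14, 0.0, 1.049]
contact_force: [2.9, -4.7, -0.4]
finger_gap: 0.632
grasp_force: 25.0
```

```bash
python3 -m creep '[[[-0.4,0.7,0,0,0,0,0.7],[0,0,3,0,0,0,0.7],[0,0,2,0,0,0,0.7],[0,0,0,0,0,0,0.7]]]'; python3 -c "
from h import *
s=arm.read_state();print(s['torque'])"
```

```text
clock: 7.88
position: [0.5261, -0.04, 0.0795]
ee_rot: [3.141, -0.0, 1.049]
contact_force: [3.0, -2.9, -0.8]
finger_gap: 0.637
grasp_force: 25.0
[-0.66438344 -0.54202437  0.12049529]
```

```bash
python3 -m creep '[[[-0.2,0.5,3,0,0,0,0.7],[0,0,4,0,0,0,0.7],[0,0,4,0,0,0,0.7],[0,0,3,0,0,0,0.7],[0,0,0,0,0,0,0.7]]]'; python3 -c "
from h import *
s=arm.read_state();print(s['torque'])"
```

```text
clock: 8.5
position: [0.5261, -0.0401, 0.0652]
ee_rot: [-3.141, -0.0, 1.049]
contact_force: [3.2, -0.6, -3.2]
finger_gap: 0.631
grasp_force: 25.0
[-0.14282509 -0.56309348  0.11036509]
```

```bash
python3 -m creep '[[[0,0.5,2,0,0,0,0.7],[0,0,2,0,0,0,0.7],[0,0,1,0,0,0,0.7],[0,0,0,0,0,0,0.7],[0,0,0,0,0,0,0.7]]]'
python3 - <<'E'
from h import *
s=arm.read_state();print(s['torque'],s['contact_force'])
im=snap('side'); cv2.imwrite('s6.png',im); cv2.imwrite('pics/seat.png',cv2.resize(im[178:238,337:397],(600,600),interpolation=cv2.INTER_CUBIC))
E
```

```text
clock: 9.12
position: [0.5261, -0.0403, 0.0607]
ee_rot: [-3.141, -0.0, 1.049]
contact_force: [-0.1, 3.4, 3.4]
finger_gap: 0.634
grasp_force: 25.0
[ 0.493257   -0.0322037   0.13330367] [-0.11516513  3.35212719  3.44595234]
```

View pics/seat.png

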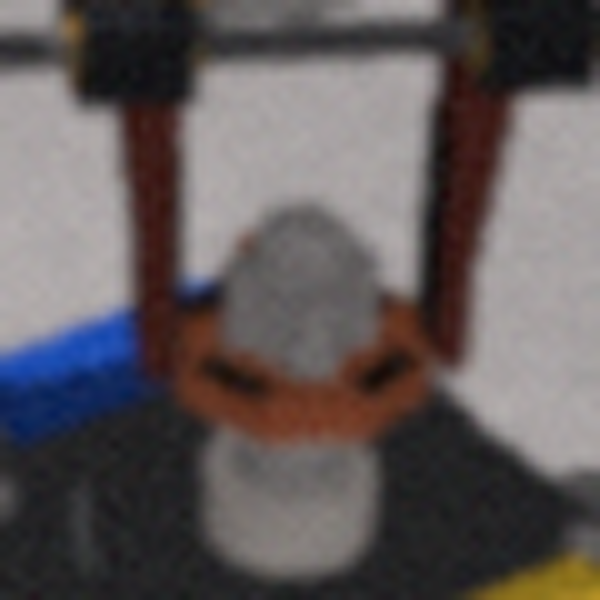

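The crop shows the disc down over the splines and lying on the flange (disc at crop (305,360), tab hidden behind the nose). I'll press a little more to confirm the contact, then release and rise.

```bash
python3 -m creep '[[[0,-0.5,1.5,0,0,0,0.7],[0,0,1.5,0,0,0,0.7],[0,0,0,0,0,0,0.7]]]'; python3 -m creep '[[[0,0,-2,0,0,0,0.7],[0,0,0,0,0,0,0.2],[0,0,0,0,0,0,0.2],[0,0,0,0,0,0,0.2]]]'
```

```text
clock: 9.55
position: [0.5262, -0.0403, 0.0579]
ee_rot: [3.142, -0.0, 1.049]
contact_force: [-0.3, 2.4, 7.7]
finger_gap: 0.631
grasp_force: 25.0
clock: 10.05
position: [0.5257, -0.0405, 0.0593]
ee_rot: [-3.141, 0.0, 1.049]
contact_force: [-0.0, -0.2, 0.2]
finger_gap: 0.799
grasp_force: 0.0
```

```bash
python3 -m creep '[[[0,0,-30,0,0,0,0.2],[0,0,-50,0,0,0,0.2],[0,0,0,0,0,-0.18,0.1],[0,0,0,0,0,-0.18,0.1],[0,0,0,0,0,-0.13,0.1]]]';python3 -c "
from h import *
go(.520,.3072,.10,1.52)"
```

```text
clock: 10.68
position: [0.5259, -0.0404, 0.1396]
ee_rot: [-3.141, 0.0, 1.544]
contact_force: [-0.1, 0.1, -0.1]
finger_gap: 0.899
grasp_force: 0.0
t 10.68 pos [ 0.5259 -0.0404  0.1396] rpy [-3.141  0.     1.544] 
 shift now-axes [347.3 -15.4  39.6] | target-axes [346.9 -23.6  39.6] | turn [-0.     0.     0.024] F [-0.1  0.1 -0.1]
```

Moving most of the way, then looking again at the separator and the seated disc.

```bash
python3 -m creep '[[[55,-2.5,0,0,0,0,0.1],[55,-2.5,0,0,0,0,0.1],[55,-2.5,0,0,0,0,0.1],[55,-2.5,0,0,0,0,0.1],[0,0,0,0,0,0,0.1],[0,0,0,0,0,0,0.1]]]';python3 - <<'E'
from h import *
go(.520,.3072,.10,1.52)
s=snap('side');t=snap('top')
def bright(c):
    g=c.mean(2); bg=np.median(g); return np.clip(np.abs(g-bg)-12,0,50)
for zz in(.01,):
    print('side',fit('side',s,[.52,.307,-1.62],zz,box=34),fit('side',s,[.52,.307,-1.62],zz,box=34,diff=bright))
    print('top',fit('top',t,[.52,.307,-1.62],zz),fit('top',t,[.52,.307,-1.62],zz,diff=bright))
def cop(c):
    h=cv2.cvtColor(c.astype(np.uint8),cv2.COLOR_BGR2HSV); return ((h[...,0]<20)&(h[...,1]>90)&(h[...,2]>60))*1.
print('disc',fit('top',t,[.526,-.04,1.05],.066,diff=cop),fit('side',s,[.526,-.04,1.05],.066,box=44,diff=cop))
c=np.zeros((500,750,3),np.uint8)
u=pix('side',[.52,.307,.01]).astype(int);v=pix('top',[.52,.307,.01]).astype(int);q=pix('side',[.526,-.04,.066]).astype(int);w=pix('top',[.526,-.04,.066]).astype(int)
for k,(i,p) in enumerate(((s,u),(t,v),(s,q),(t,w))): c[250*(k//2):250*(k//2)+250,250*(k%2):250*(k%2)+250]=cv2.resize(i[p[1]-22:p[1]+22,p[0]-22:p[0]+22],(250,250),interpolation=cv2.INTER_CUBIC)
cv2.imwrite('pics/sep.png',c); cv2.imwrite('s7.png',s);cv2.imwrite('t7.png',t)
E
```

```text
clock: 11.42
position: [0.5228, 0.1794, 0.1394]
ee_rot: [-3.141, 0.001, 1.54]
contact_force: [0.3, -0.9, -0.2]
finger_gap: 0.9
grasp_force: 0.0
t 11.43 pos [0.5228 0.1794 0.1394] rpy [-3.141e+00  1.000e-03  1.540e+00] 
 shift now-axes [127.7  -6.7  39.3] | target-axes [127.5  -9.3  39.4] | turn [-0.001  0.001  0.02 ] F [ 0.3 -0.9 -0.2]
side (array([ 0.51892799,  0.30864083, -1.66340272]), np.float64(0.7652271693116509)) (array([ 0.5186265 ,  0.30792712, -1.6700747 ]), np.float64(0.7088615244020855))
top (array([ 0.55629709,  0.29808518, -2.01888306]), np.float64(0.7394339615529573)) (array([ 0.55147909,  0.29853535, -1.48214755]), np.float64(0.7207912315525006))
disc (array([ 0.52775695, -0.04075778,  1.10363817]), np.float64(0.8364152500238834)) (array([ 0.52737904, -0.0380938 ,  1.07599319]), np.float64(0.7840949808706787))
```

View pics/sep.png

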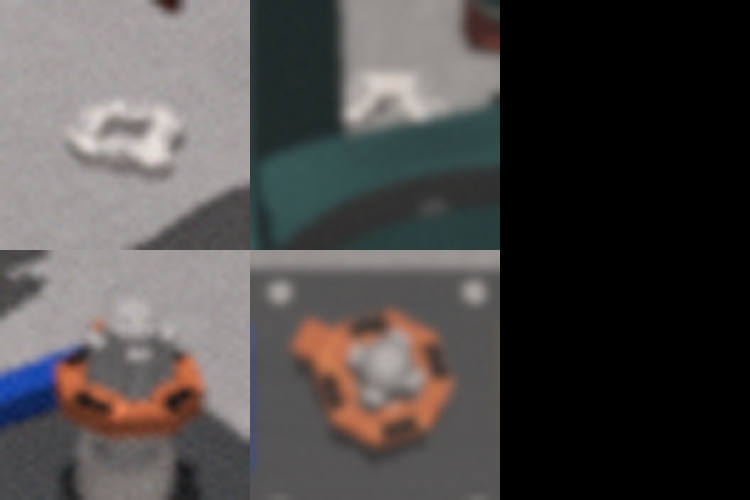

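The crop shows the copper disc flat on the flange with its tab to blue (upper left in the top view). The separator is clear on the bench, partly hidden by the arm in the top view. Descending on it.

```bash
python3 -m creep '[[[0,0,0,0,0,0.02,0.2],[43,-3,15,0,0,0,0.2],[43,-3,15,0,0,0,0.2],[42,-3,15,0,0,0,0.2],[0,0,30,0,0,0,0.2],[0,0,0,0,0,0,0.2],[0,0,0,0,0,0,0.2]]]';python3 -c "
from h import *
go(.5197,.3075,.0048,1.52)"
```

```text
clock: 12.4
position: [0.5213, 0.3074, 0.0653]
ee_rot: [3.141, -0.0, 1.517]
contact_force: [-0.6, -0.5, 0.3]
finger_gap: 0.804
grasp_force: 0.0
t 12.4 pos [0.5213 0.3074 0.0653] rpy [ 3.141 -0.     1.517] 
 shift now-axes [ 0.  -1.7 60.5] | target-axes [ 0.  -1.6 60.5] | turn [ 0.    -0.    -0.003] F [-0.6 -0.5  0.3]
```

```bash
python3 -m creep '[[[0,-1,40,0,0,0,0.2],[0,0,16,0,0,0,0.2],[0,0,4,0,0,0,0.2],[0,0,0,0,0,0,0.7],[0,0,0,0,0,0,0.7],[0,0,0,0,0,0,0.7],[0,0,0,0,0,0,0.7]]]' 25;python3 -c "
from h import *
go(.5197,.3075,.0048,1.52)"
```

```text
clock: 13.28
position: [0.5205, 0.3085, 0.0057]
ee_rot: [3.14, -0.001, 1.519]
contact_force: [-1.4, -0.8, 6.5]
finger_gap: 0.631
grasp_force: 25.0
t 13.28 pos [0.5205 0.3085 0.0057] rpy [ 3.140e+00 -1.000e-03  1.519e+00] 
 shift now-axes [-1.1 -0.8  0.9] | target-axes [-1.1 -0.8  0.9] | turn [ 0.001 -0.001 -0.001] F [-1.4 -0.8  6.5]
```

```bash
python3 -m creep '[[[0,0,-20,0,0,0,0.7],[0,0,-55,0,0,0,0.7],[0,0,-55,0,0,0,0.7],[0,0,0,0,0,0.17,0.7],[0,0,0,0,0,0.17,0.7],[0,0,0,0,0,0.13,0.7],[0,0,0,0,0,0,0.7]]]';python3 -c "
from h import *
go(.5261,-.0404,.13,1.049)"
```

```text
clock: 14.15
position: [0.5196, 0.3082, 0.1347]
ee_rot: [-3.141, 0.0, 1.05]
contact_force: [0.2, 0.0, -0.7]
finger_gap: 0.631
grasp_force: 25.0
t 14.15 pos [0.5196 0.3082 0.1347] rpy [-3.141  0.     1.05 ] 
 shift now-axes [-299.1  179.1    4.6] | target-axes [-298.9  179.4    4.7] | turn [-0.     0.     0.001] F [ 0.2  0.  -0.7]
```

```bash
python3 -m creep '[[[-49.8,29.9,0,0,0,0,0.7],[-49.8,29.9,0,0,0,0,0.7],[-49.8,29.9,0,0,0,0,0.7],[-49.8,29.9,0,0,0,0,0.7],[-49.8,29.9,0,0,0,0,0.7],[-50,29.8,0,0,0,0,0.7],[0,0,0,0,0,0,0.7],[0,0,0,0,0,0,0.7]]]';python3 - <<'E'
from h import *
go(.5261,-.0404,.10,1.049)
s=snap('side');cv2.imwrite('s8.png',s)
u=pix('side',[.526,-.04,.1]).astype(int); cv2.imwrite('pics/over2.png',cv2.resize(s[u[1]-40:u[1]+40,u[0]-40:u[0]+40],(480,480),interpolation=cv2.INTER_CUBIC))
E
```

```text
clock: 15.15
position: [0.5259, -0.0401, 0.1345]
ee_rot: [-3.141, -0.0, 1.049]
contact_force: [-0.1, 0.6, -0.0]
finger_gap: 0.632
grasp_force: 25.0
t 15.15 pos [ 0.5259 -0.0401  0.1345] rpy [-3.141 -0.     1.049] 
 shift now-axes [-0.1  0.4 34.5] | target-axes [-0.1  0.3 34.5] | turn [-0.001 -0.     0.   ] F [-0.1  0.6 -0. ]
```

View pics/over2.png

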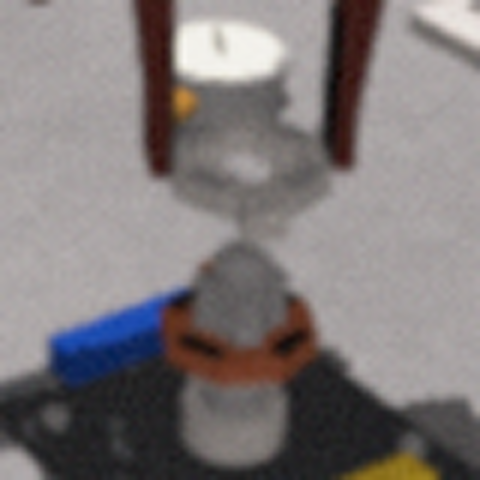

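The separator is held level over the nose with its tab towards the front (crop (265,220)), and the disc is in place below. Lowering.

```bash
python3 -m creep '[[[0,0.3,12,0,0,0,0.7],[0,0,12,0,0,0,0.7],[0,0,8,0,0,0,0.7],[0,0,5,0,0,0,0.7],[0,0,3,0,0,0,0.7],[0,0,0,0,0,0,0.7]]]'
python3 -m creep '[[[0,0,2.5,0,0,0,0.7],[0,0,2.5,0,0,0,0.7],[0,0,2,0,0,0,0.7],[0,0,0,0,0,0,0.7]]]'
```

```text
clock: 15.95
position: [0.5267, -0.0398, 0.0948]
ee_rot: [-3.141, -0.002, 1.048]
contact_force: [1.0, 5.4, -1.7]
finger_gap: 0.633
grasp_force: 25.0
clock: 16.45
position: [0.5271, -0.0395, 0.0883]
ee_rot: [3.141, -0.002, 1.048]
contact_force: [-0.5, 6.6, 5.8]
finger_gap: 0.635
grasp_force: 25.0
```

```bash
python3 -m creep '[[[1,-0.6,0,0,0,0,0.7],[0,0,0,0,0,0,0.7],[0,0,0,0,0,0,0.7]]]'; python3 -c "
from h import *
s=arm.read_state();print(s['torque'])"
```

```text
clock: 16.82
position: [0.5271, -0.0392, 0.0885]
ee_rot: [3.14, -0.001, 1.049]
contact_force: [-1.7, 3.7, 6.7]
finger_gap: 0.635
grasp_force: 25.0
[ 0.57491953 -0.02116098 -0.00915495]
```

```bash
python3 -m creep '[[[0.6,-0.8,0,0,0,0,0.7],[0,0,0,0,0,0.05,0.7],[0,0,0,0,0,0,0.7]]]'; python3 -m creep '[[[0,0,0,0,0,-0.05,0.7],[0,0,0,0,0,-0.05,0.7],[0,0,0,0,0,0,0.7]]]'
```

```text
clock: 17.2
position: [0.5272, -0.0388, 0.0887]
ee_rot: [3.139, -0.001, 0.998]
contact_force: [-0.5, 1.8, 6.0]
finger_gap: 0.631
grasp_force: 25.0
clock: 17.58
position: [0.527, -0.0385, 0.0881]
ee_rot: [3.14, -0.001, 1.098]
contact_force: [2.1, 2.3, 0.3]
finger_gap: 0.631
grasp_force: 25.0
```

```bash
python3 -m creep '[[[0,0,2,0,0,0,0.7],[0,0,2,0,0,0,0.7],[0,0,2,0,0,0,0.7],[0,0,0,0,0,0,0.7]]]'; python3 -c "
from h import *
s=arm.read_state();print(s['torque'])"
```

```text
clock: 18.08
position: [0.5266, -0.0383, 0.0815]
ee_rot: [3.141, -0.001, 1.098]
contact_force: [4.2, 4.0, -0.6]
finger_gap: 0.635
grasp_force: 25.0
[ 0.76372675 -0.7152404   0.12116337]
```

```bash
python3 -m creep '[[[1,0.4,2,0,0,0,0.7],[0,0,3,0,0,0,0.7],[0,0,2,0,0,0,0.7],[0,0,0,0,0,0,0.7]]]'
```

```text
clock: 18.58
position: [0.5266, -0.0379, 0.0743]
ee_rot: [-3.141, 0.0, 1.099]
contact_force: [2.2, 0.6, -2.4]
finger_gap: 0.63
grasp_force: 25.0
```

```bash
python3 -m creep '[[[0,0,2,0,0,0,0.7],[0,0,2,0,0,0,0.7],[0,0,1,0,0,0,0.7],[0,0,0,0,0,0,0.7]]]'
```

```text
clock: 19.08
position: [0.5267, -0.0379, 0.0699]
ee_rot: [-3.142, 0.0, 1.099]
contact_force: [-0.2, -0.6, 5.6]
finger_gap: 0.632
grasp_force: 25.0
```

Contact at the expected height (0.070). One more light press, then release and rise.

```bash
python3 -m creep '[[[0,0,2,0,0,0,0.7],[0,0,0,0,0,0,0.7],[0,0,-2,0,0,0,0.7],[0,0,0,0,0,0,0.2],[0,0,0,0,0,0,0.2],[0,0,0,0,0,0,0.2]]]'; python3 -m creep '[[[0,0,-20,0,0,0,0.2],[0,0,-50,0,0,0,0.2],[-55,0,0,0,0,0,0.2],[-55,0,0,0,0,0,0.2],[-55,0,0,0,0,0,0.2],[-55,0,0,0,0,0,0.2],[0,0,0,0,0,0,0.2],[0,0,0,0,0,0,0.2]]]'
python3 - <<'E'
from h import *
s=snap('side');t=snap('top')
c=np.zeros((400,800,3),np.uint8)
for k,n,i in((0,'side',s),(1,'top',t)):
    p=pix(n,[.526,-.04,.07]).astype(int); c[:,400*k:400*k+400]=cv2.resize(i[p[1]-25:p[1]+25,p[0]-25:p[0]+25],(400,400),interpolation=cv2.INTER_CUBIC)
cv2.imwrite('pics/end.png',c)
E
```

```text
clock: 19.82
position: [0.5264, -0.0376, 0.0694]
ee_rot: [-3.141, 0.0, 1.099]
contact_force: [0.3, 0.8, 0.6]
finger_gap: 0.803
grasp_force: 0.0
clock: 20.82
position: [0.4266, -0.2332, 0.1394]
ee_rot: [-3.141, -0.001, 1.098]
contact_force: [0.3, 0.8, -0.6]
finger_gap: 0.803
grasp_force: 0.0
```

View pics/end.png

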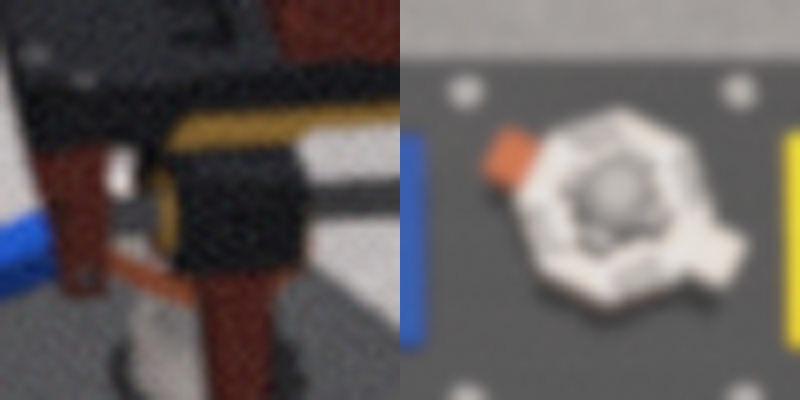

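The top view shows the separator flat on the disc, with the copper tab towards blue (crop (508,158)) and the silver tab towards yellow (crop (722,258)). The gripper is clear, so I'm handing in.

```bash
python3 -c "
from h import *
print(order.hand_in())"
```

```text
the job is handed in; nothing more can be done
None
```

I seated the copper disc on the flange with its tab towards blue and the separator on top of it with its tab towards yellow, with measured vertical force below 8 N, and handed the job in at about 21 s; the hand-in returned no verdict.

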